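# Tip the socket down and shut the socket case

### The job

One deep socket has been left standing on end in the open socket case: push it over so that it lies down in its own trough. Then push the lid over until it is fully shut, easing it down without slamming, and push both front latches down until they lie against the front of the case. Only push with the fingers: pick nothing up, leave the other tools and things where they are, and fold no latch down before the lid is shut.

Things in the scene. Friction and masses are not known exactly. Their poses are not given: they have to be found in the camera images.
- case: The open socket case of black plastic, 150 mm deep (x), 290 wide (y), base 42 high, 68 high when shut. Fixed. Origin on the table under the base's centre; x points from its front (latch side) to its rear (hinge side), y to its left, z up. The tray inside has six strips 46 mm wide, top 30 mm above the table; short sockets rise to 40 mm. A carrying handle lies folded in mid front, 9 mm proud.
- lid (a joint): Angle of the lid about its hinge along the rear top edge of the base: 0 is fully shut, 1.57 is upright, it starts near upright and opens to 1.85. The hinge is stiff (about 0.3 N m of friction), so that the lid stays wherever it is left; pushing it takes 1 to 5 N.
- lid_hinge (a point): Middle of the lid's hinge axis (which runs along the case's y), 75 mm behind the case's centre and 42 mm above the table. The frame turns with the lid: its -x runs from the hinge to the lid's front edge, 150 mm away, its +z points out of the lid's outside, which is 26 mm from the hinge axis.
- lid_middle (a point): Centre of the outside face of the lid (150 x 290 mm), 75 mm from the hinge along the lid. The frame turns with the lid; its z points out of the lid's outside (up when the lid is shut, to the rear when it is upright).
- latch_left (a joint): Angle of the left steel latch (on the +y side of the case), hinged on the lid's front edge: 0 is folded down flat along the front of the case (fastened, its stop), 1.57 sticks straight out from the shut lid towards the robot. It starts between 1.3 and 1.7. It is stiff (0.03 N m of friction) and stays where it is left.
- latch_right (a joint): The same for the right steel latch (on the -y side).
- latch_left_pin (a point): Middle of the left latch's pin, which runs along the case's y: on the shut case it is 5 mm in front of the front face, 85 mm left of the middle and 50 mm above the table. The latch plate is 36 mm wide, 3 mm thick and reaches 32 mm from the pin. The frame turns with the latch: its -z runs along the plate from the pin to its free end.
- latch_right_pin (a point): The same for the right latch, 85 mm right of the middle.
- deep_socket: The deep socket that stands on end: a steel tube-like cylinder 24 mm across and 64 mm long, about 0.13 kg, loose. Origin at the centre of the end on which it stands, z along its axis. It stands in the front end of its trough, on the trough's floor 14 mm above the table.
- deep_socket_mid (a point): Centre of the deep socket (32 mm from either end). Standing, it is 46 mm above the table; lying in the trough, 26 mm.
- trough_a: The grey tray strip (104 x 46 mm) with the trough that belongs to the standing socket. Origin in the middle of the strip, 3 mm above the table; x and y as the case's. The trough is 28 mm wide (y) and 98 mm long (x) inside, its floor 14 mm and its top 30 mm above the table. The socket, which stands at its front end, has to tip to the rear (+x) to lie in it.
- lying_socket_b: Bystander: deep socket of the same size, already lying in its trough in the case. Origin at its centre.
- lying_socket_c: Bystander: another deep socket lying in its trough. Origin at its centre.
- ratchet: Bystander: ratchet handle about 185 mm long lying along the rear of the case, close in front of the hinge. Origin on its bed (18 mm above the table), near its middle.
- spray_can: Bystander: aerosol can, 65 mm across, 190 mm high, standing left of the case. Origin under its centre.
- pad_box: Bystander: cardboard box of brake pads, 70 x 130 x 50 mm, left of the case. Origin under its centre.
- tape_roll: Bystander: roll of masking tape, 100 mm across, 36 mm high, lying right of the case. Origin under its centre.
- bolt_jar: Bystander: jar 70 mm across and 85 mm high, right of the case. Origin under its centre.
- spanner: Bystander: combination spanner 170 mm long and 8 mm thick, lying on the table in front of the case. Origin under its centre.

How it is judged:
By the outcome, as a careful person would: the job done as asked, in the order asked, and still so for the second after the job is handed in, with the robot touching nothing.
It also fails if it takes over 58 s, if anything falls off the work surface, if the arm or the gripper's body presses on something with over 40 N, if the wrist force passes 120 N, or if a joint passes its speed limit or range.

### The arm

A 6-joint arm with a two-finger parallel gripper is mounted at the origin on the work surface. World frame = base frame: x ahead of the robot, y to its left, z up, the work surface at z = 0. Lengths are in m, angles in rad, forces in N, time in s.
With the tool pointing down it reaches from about 0.3 to 0.875 m from the base axis. Payload 6.4 kg.
Tool frame: the origin (TCP) lies at the centre of the arm's flange, where the gripper is bolted on; the fingertips stand 173 mm ahead of it and the grasp point (between the pads) lies 155 mm ahead of it; z points along the fingers, x is the direction in which the jaws open and shut, and the axes are right-handed (so a half turn about z gives the same grasp; the last joint's range is limited). The gripper opens to 85 mm and grips with 20 to 120 N. Pads are 22 mm wide; open, the fingers measure 114 mm over their backs; the gripper's body (76 mm by 85 mm) begins 54 mm behind the grasp point. The pads swing forward as they close: fully open they stand 13 mm farther back than shut.
Start: joints at [1.067, 0.181, 1.607, -0, 1.354, -0.206], TCP at [0.169, 0.55, 0.405] pointing down, gripper open.
Joint ranges: [-2.99, 2.99], [-0.89, 2.07], [0.3, 2.58], [-1.14, 4.28], [0, 2.63], [-3.12, 3.12]. Speed limits (rad/s): [2.57, 2.57, 3.01, 3.14, 3.14, 3.14].

### API

Orientations are given as a unit quaternion [w, x, y, z].
In Python, from bench import ctrl gives the robot as it stands. The module is installed in compiled form; this text tells all that it offers.
- The arm moves only by the tool move_arm, never from a script. Its argument "moves" is a list of rows, each an object of numbers: "gripper": the opening in per cent of the stroke, from 0 (shut) to 100 (fully open); "x", "y", "z": the shift along the tool's x, y, z in cm; "roll": the turn about the tool's z in degrees. In form: [{"gripper": .., "x": .., "y": .., "z": .., "roll": ..}, ...]. A call has 1 to 5 rows; each row shifts and turns the commanded pose from where the row before left it, along the tool's axes as they then stand; what a row does not reach is not made up. A row lasts 1/8 s, in which the tool goes at most 62.5 mm and 10.7 degrees, less where a joint would pass 70% of its speed; a pose out of reach is approached as far as the arm can. A call is refused whole if a number of a shift passes 6.25 or a number of a turn 10.7, either way. A call with a gripper value outside its range is refused whole. The fingers move at their own pace and stop on an object; the grip force is fixed at half the most. Time passes only in rows, so rows that do not move let the fingers close. It gives the time, the measured TCP pose, the force and the opening at its end, in the units of the state.
- ctrl.get_obs(): the state, without advancing time (a new reading comes with each control period).
- ctrl.camera(name): name is "side" or "top"; returns a dict with "img" (400x640x3 uint8, red, green, blue), "fx", "fy", "cx", "cy" (pixels), "world_from_camera" (4x4, takes a point from camera to world coordinates). Camera axes: x right, y up, looking along -z (the intrinsics and any distortion apply to the point x, -y, -z); pixel columns grow to the right and rows downward; lengths in m; the calibration is good to about 2 mm. A picture is of the moment at which its call begins. There is no depth.
- ctrl.hand_in(): hands the job in, once; it reports no verdict.
The state is a dict: "time_s": time; "q": joint angles; "dq": joint speeds; "joint_efforts": joint torques, N m; "eef_pos": TCP position; "eef_rot": TCP orientation; "wrist_force": force on the tool from outside, world axes, zero at the start; "torque": the same for the moment, N m; "opening": opening from 0.0 (shut) to 1.0 (fully open).
Only numpy, scipy, OpenCV 4.12 (cv2) and the standard library are available. Lean on these libraries where they do the work, as an engineer would, in place of code of your own. Each camera call takes 0.05 s, during which the arm holds its last target. There are 200 camera calls.

## Working session

There is one attempt and no reset: what is moved stays moved. The work goes in short steps, Python scripts to look and compute and a tool call to move; the robot and the scene stay as the last step left them, time stands still between calls to the robot, and variables do not carry over. Pictures are saved under pics/ and viewed, about 8 in all and at most 12, crops included, and the job is handed in when it is done.

Besides the shell and the picture viewer there is one more tool, called as name(argument=value, ...) on one line, values as JSON. move_arm: Moves the arm, as the interface text tells. Its arguments: {"type":"object","properties":{"moves":{"type":"array","items":{"type":"object","properties":{"gripper":{"type":"number"},"x":{"type":"number"},"y":{"type":"number"},"z":{"type":"number"},"roll":{"type":"number"}}}}},"required":["moves"]}

```bash
mkdir -p pics
cat > h.py <<'E'
import numpy as np, cv2
from bench import ctrl
def shot(name,fn=None):
    c=ctrl.camera(name)
    if fn: cv2.imwrite('pics/'+fn,c['img'][:,:,::-1])
    return c
def ray(c,u,v):
    T=np.array(c['world_from_camera']); d=T[:3,:3]@np.array([(u-c['cx'])/c['fx'],-(v-c['cy'])/c['fy'],-1]); return T[:3,3],d
def onz(c,u,v,z):
    o,d=ray(c,u,v); return o+d*(z-o[2])/d[2]
def proj(c,p):
    T=np.array(c['world_from_camera']); q=T[:3,:3].T@(np.array(p)-T[:3,3]); return c['cx']-c['fx']*q[0]/q[2], c['cy']+c['fy']*q[1]/q[2]
E
python3 - <<'E'
from h import *
a=shot('side','s1.png');b=shot('top','t1.png')
for c in(a,b): print({k:(np.round(v,3).tolist()) for k,v in c.items() if k!='img'})
print(ctrl.get_obs())
E
```

```text
{'fx': 379.767, 'fy': 379.767, 'cx': 324.945, 'cy': 201.413, 'world_from_camera': [[-0.948, 0.171, -0.269, 0.306], [-0.318, -0.467, 0.825, 0.692], [0.015, 0.867, 0.497, 0.476], [0.0, 0.0, 0.0, 1.0]]}
{'fx': 392.018, 'fy': 392.018, 'cx': 322.308, 'cy': 199.286, 'world_from_camera': [[-0.009, 0.999, -0.046, 0.48], [-0.999, -0.01, -0.03, 0.031], [-0.03, 0.046, 0.998, 0.917], [0.0, 0.0, 0.0, 1.0]]}
{'time_s': 0.1, 'q': array([ 1.06670659e+00,  1.81488693e-01,  1.60789085e+00, -1.98994730e-05,
        1.35378891e+00, -2.06307644e-01]), 'dq': array([ 6.71884436e-05, -2.06067893e-03, -2.83819112e-03,  3.12430872e-04,
       -1.67931911e-03, -2.19907761e-04]), 'joint_efforts': array([ 1.06967720e-03, -4.45877337e+01, -3.52237272e+01, -2.87602197e-04,
        4.35036316e-03, -1.15310556e-05]), 'eef_pos': array([0.16858749, 0.54950102, 0.40386998]), 'eef_rot': array([ 3.37424909e-04,  8.04175267e-01,  5.94391722e-01, -7.12057148e-04]), 'wrist_force': array([ 0.56693655, -0.49440816,  0.09954205]), 'torque': array([ 0.0429285 , -0.01424755,  0.03750408]), 'opening': 1.0023525393597665}
```

View pics/s1.png

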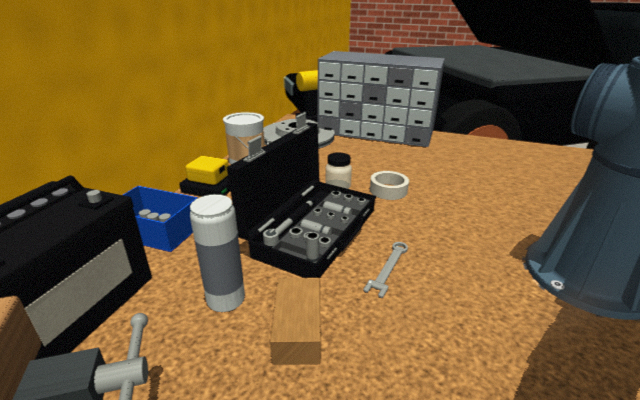

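View pics/t1.png

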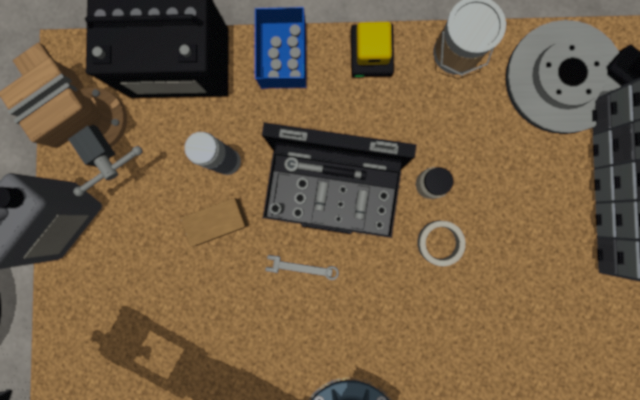

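The top view shows the case at about (265–412, 125–235), front edge at the bottom. The side view shows it with the lid upright. I'll enlarge both to find the socket and the corners.

Run:
```python
import cv2,numpy as np
s=cv2.imread('pics/s1.png')[95:285,215:395]; t=cv2.imread('pics/t1.png')[115:245,255:425]
s=cv2.resize(s,None,fx=3,fy=3,interpolation=cv2.INTER_CUBIC); t=cv2.resize(t,None,fx=4.6,fy=4.6,interpolation=cv2.INTER_CUBIC)
f=lambda i:(255*(i/255.)**.6).astype('u1')
cv2.imwrite('pics/s1c.png',f(s));cv2.imwrite('pics/t1c.png',f(t));print(s.shape,t.shape)
```

```text
(570, 540, 3) (598, 782, 3)
```

View pics/s1c.png

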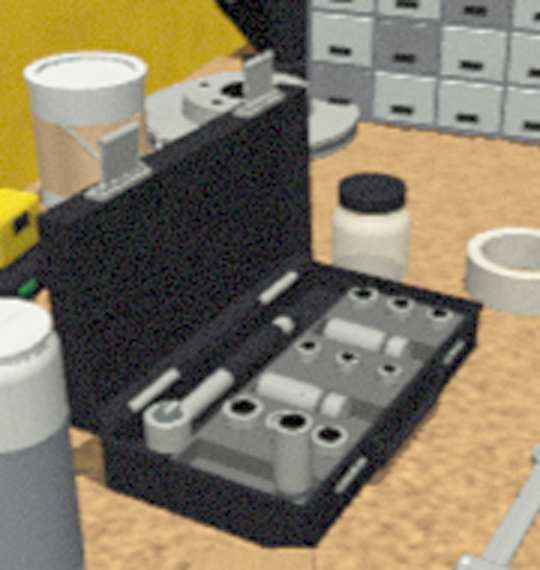

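View pics/t1c.png

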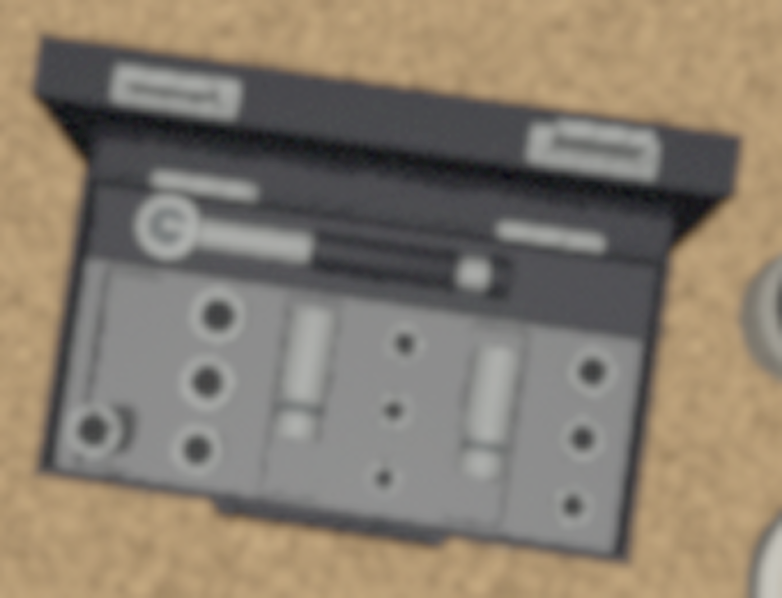

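The crops show the standing socket in the leftmost strip at top-view crop (93,430). The base's front corners are at (42,472) and (628,558). The lid's top-face corners are at (42,37), (740,137), (735,192) and (38,92). Both latches stick up from the lid's edge.

Run:
```python
from h import *
b=shot('top');a=shot('side')
P=lambda x,y,z:onz(b,255+x/4.6,115+y/4.6,z)
S=lambda x,y,z:onz(a,215+x/3,95+y/3,z)
r=lambda n,p:print(n,np.round(p,4))
fl=P(42,472,.042);fr=P(628,558,.042);r('fl',fl);r('fr',fr);r('rl',P(88,185,.042));r('rr',P(670,250,.042))
e=fl-fr;yaw=np.arctan2(-e[0],e[1]);print('width',np.linalg.norm(e),'yaw',yaw)
ex=np.array([np.cos(yaw),np.sin(yaw),0]);ey=np.array([-ex[1],ex[0],0])
C=(fl+fr)/2+.075*ex;C[2]=0;r('C',C)
loc=lambda p:np.array([(p-C)@ex,(p-C)@ey,p[2]])
r('sock top-view',P(93,430,.078));r(' local',loc(P(93,430,.078)))
r('sock side',S(292,421,.078));r('fl side',S(300,543,.0));r('side front corner top',S(318,545,0))
for n,p in dict(tr=(42,37),tl2=(740,137),fr2=(735,192),fl2=(38,92)).items(): r('lid '+n,loc(P(*p,.192)))
for n,p in dict(b=P(310,365,.038),c=P(492,395,.038),holeFL=P(196,449,.04),hole3=P(572,505,.04)).items(): r(n,loc(p))
# side: lid top edge points
r('lid side near',loc(S(42,215,.192)));r('lid side far',loc(S(308,88,.192)))
# sp can / box etc
for n,u,v,z in[('can',203,148,.19),('boxcorner',242,205,.05),('boxcorner2',181,225,.05),('jar',436,181,.085),('tape',442,243,.036),('spannerL',272,265,.008),('spR',335,272,.008)]:
  p=onz(b,u,v,z);print(n,np.round(p,3),loc(p).round(3))
```

```text
fl [0.4812 0.1879 0.042 ]
fr [ 0.4373 -0.0955  0.042 ]
rl [0.6216 0.1649 0.042 ]
rr [ 0.586  -0.1183  0.042 ]
width 0.286732530545803 yaw -0.15373331286676972
C [0.5334 0.0347 0.    ]
sock top-view [0.5006 0.1574 0.078 ]
 local [-0.0512  0.1162  0.078 ]
sock side [0.5032 0.158  0.078 ]
fl side [ 0.4914  0.176  -0.    ]
side front corner top [0.4802 0.174  0.    ]
lid tr [0.1043 0.1435 0.192 ]
lid tl2 [ 0.1028 -0.1422  0.192 ]
lid fr2 [ 0.0804 -0.1432  0.192 ]
lid fl2 [0.0817 0.1417 0.192 ]
b [-0.0045  0.0218  0.038 ]
c [-0.0064 -0.068   0.038 ]
holeFL [-0.0531  0.0708  0.04  ]
hole3 [-0.0537 -0.1135  0.04  ]
lid side near [0.1041 0.1455 0.192 ]
lid side far [ 0.0787 -0.1382  0.192 ]
can [0.613 0.277 0.19 ] [0.042 0.252 0.19 ]
boxcorner [0.51  0.236 0.05 ] [-0.054  0.195  0.05 ]
boxcorner2 [0.466 0.373 0.05 ] [-0.118  0.324  0.05 ]
jar [ 0.555 -0.185  0.085] [ 0.055 -0.214  0.085]
tape [ 0.421 -0.208  0.036] [-0.074 -0.257  0.036]
spannerL [0.372 0.176 0.008] [-0.182  0.115  0.008]
spR [0.355 0.03  0.008] [-0.176 -0.032  0.008]
```

move_arm(moves=[{"gripper": 0, "roll": -8.2}, {"gripper": 0, "x": -4, "y": 4}, {"gripper": 0, "x": -4, "y": 4}, {"gripper": 0, "x": -4, "y": 4}, {"gripper": 0, "x": -4, "y": 4}])

```text
validation failed for argument at $.mo...
```

```bash
cat > loc.py <<'E'
from h import *
from scipy.spatial.transform import Rotation as R
C=np.array([.5334,.0347,0]);yaw=-.1537
ex=np.array([np.cos(yaw),np.sin(yaw),0]);ey=np.array([-ex[1],ex[0],0])
loc=lambda p:np.array([(p-C)@ex,(p-C)@ey,p[2]])
def st():
    o=ctrl.get_obs();q=o['eef_rot'];m=R.from_quat([q[1],q[2],q[3],q[0]]).as_matrix()
    p=loc(o['eef_pos']);p[2]-=.173;f=o['wrist_force']
    print('t',round(o['time_s'],2),'tip local cm',(100*p).round(2),'F local',np.round([f@ex,f@ey,f[2]],1),'yaw err deg',round(np.degrees(np.arctan2(m[1,1],m[0,1])-yaw),2),'open',round(o['opening'],2))
if __name__=='__main__': st()
E
python3 loc.py
```

```text
t 0.2 tip local cm [-43.93  45.29  23.11] F local [ 0.5 -0.6 -0.6] yaw err deg -8.26 open 1.0
```

move_arm(moves=[{"gripper": 0, "x": 0, "y": 0, "z": 0, "roll": -8.2}, {"gripper": 0, "x": -4, "y": 4, "z": 0, "roll": 0}, {"gripper": 0, "x": -4, "y": 4, "z": 0, "roll": 0}, {"gripper": 0, "x": -4, "y": 4, "z": 0, "roll": 0}, {"gripper": 0, "x": -4, "y": 4, "z": 0, "roll": 0}])

```text
time_s: 0.82
eef_pos: [0.3028, 0.3655, 0.4047]
eef_rot: [0.0, 0.759, 0.651, 0.0]
wrist_force: [1.2, 0.2, 1.1]
opening: 0.0
```

```bash
python3 loc.py
```

```text
t 0.82 tip local cm [-27.85  29.16  23.17] F local [1.2 0.4 1.1] yaw err deg -0.03 open 0.0
```

move_arm(moves=[{"gripper": 0, "x": -4.3, "y": 4.3, "z": 1, "roll": 0}, {"gripper": 0, "x": -4.3, "y": 4.3, "z": 2, "roll": 0}, {"gripper": 0, "x": -4.3, "y": 4.3, "z": 2, "roll": 0}, {"gripper": 0, "x": -4.3, "y": 4.3, "z": 2, "roll": 0}, {"gripper": 0, "x": -0.4, "y": 0, "z": 5, "roll": 0}])

```text
time_s: 1.45
eef_pos: [0.446, 0.1671, 0.2877]
eef_rot: [0.002, 0.761, 0.648, 0.003]
wrist_force: [-0.3, -0.7, -0.3]
opening: 0.002
```

Run:
```python
from loc import *
st()
a=shot('side')['img'][150:280,250:400]; b=shot('top')['img'][100:260,240:430]
o=np.zeros((560,780,3),'u1')
A=cv2.resize(a,(390,338));B=cv2.resize(b,(390,328));o=np.hstack([A[:328],B])
o=(255*(o/255.)**.6).astype('u1')
cv2.imwrite('pics/p5.png',o[:,:,::-1])
```

```text
t 1.45 tip local cm [-10.66  11.75  11.47] F local [-0.1 -0.7 -0.3] yaw err deg -0.36 open 0.0
```

View pics/p5.png

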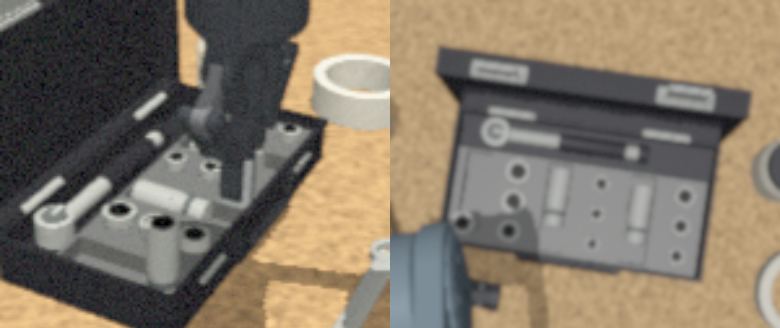

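The closed fingers hang in front of the socket at the case's front left, and the socket is still standing. Next I lower them and push to the rear.

move_arm(moves=[{"gripper": 0, "x": 0, "y": 0, "z": 2.5, "roll": 0}, {"gripper": 0, "x": 0, "y": 0, "z": 2.2, "roll": 0}, {"gripper": 0, "x": 0, "y": 1.2, "z": 0, "roll": 0}, {"gripper": 0, "x": 0, "y": 0.6, "z": 0, "roll": 0}, {"gripper": 0, "x": 0, "y": 0.6, "z": 0, "roll": 0}])

```text
time_s: 2.17
eef_pos: [0.4674, 0.1666, 0.2406]
eef_rot: [0.001, 0.76, 0.65, 0.001]
wrist_force: [0.2, -0.8, -0.0]
opening: 0.001
```

```bash
python3 loc.py
```

```text
t 2.17 tip local cm [-8.54 12.02  6.76] F local [ 0.3 -0.7 -0. ] yaw err deg -0.04 open 0.0
```

move_arm(moves=[{"gripper": 0, "x": -0.35, "y": 0.3, "z": 0.2, "roll": 0}, {"gripper": 0, "x": 0, "y": 0.5, "z": 0, "roll": 0}, {"gripper": 0, "x": 0, "y": 0.5, "z": 0, "roll": 0}, {"gripper": 0, "x": 0, "y": 0.5, "z": 0, "roll": 0}, {"gripper": 0, "x": 0, "y": 0.5, "z": 0, "roll": 0}])

```text
time_s: 2.8
eef_pos: [0.4886, 0.1593, 0.2371]
eef_rot: [-0.0, 0.76, 0.65, -0.0]
wrist_force: [-0.7, 0.5, -0.1]
opening: 0.0
```

```bash
python3 loc.py
```

```text
t 2.8 tip local cm [-6.33 11.63  6.41] F local [-0.8  0.4 -0.1] yaw err deg -0.05 open 0.0
```

move_arm(moves=[{"gripper": 0, "x": 0, "y": 0.5, "z": 0, "roll": 0}, {"gripper": 0, "x": 0, "y": 0.5, "z": 0, "roll": 0}, {"gripper": 0, "x": 0, "y": 0.5, "z": 0, "roll": 0}, {"gripper": 0, "x": 0, "y": 0.5, "z": 0, "roll": 0}, {"gripper": 0, "x": 0, "y": 0.3, "z": 0, "roll": 0}])

```text
time_s: 3.42
eef_pos: [0.5114, 0.1557, 0.2371]
eef_rot: [0.0, 0.76, 0.65, 0.0]
wrist_force: [-0.1, 0.0, -0.4]
opening: 0.002
```

Run:
```python
from loc import *
st()
a=shot('side')['img'][150:280,230:380]; b=shot('top')['img'][100:260,240:430]
o=np.hstack([cv2.resize(a,(390,328)),cv2.resize(b,(390,328))])
o=(255*(o/255.)**.6).astype('u1')
cv2.imwrite('pics/p6.png',o[:,:,::-1])
```

```text
t 3.42 tip local cm [-4.02 11.62  6.41] F local [-0.1  0.  -0.4] yaw err deg -0.06 open 0.0
```

View pics/p6.png

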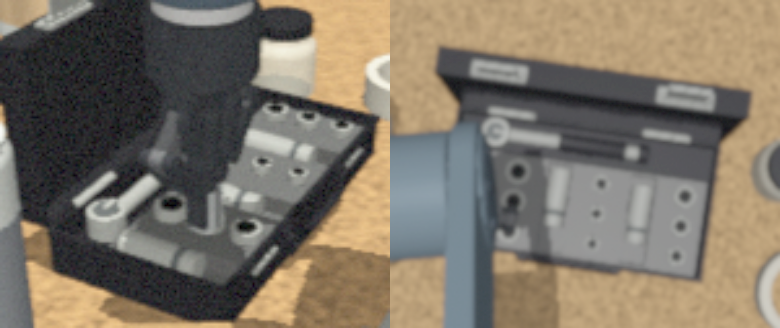

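The side view shows the socket lying in its trough at about (160,250). Now I lift and go over the middle of the lid to its back.

move_arm(moves=[{"gripper": 0, "x": 0, "y": 0, "z": -4.5, "roll": 0}, {"gripper": 0, "x": -3, "y": 0, "z": -4.2, "roll": 0}, {"gripper": 0, "x": -3, "y": 0, "z": -4.2, "roll": 0}, {"gripper": 0, "x": -3, "y": 0, "z": -4.2, "roll": 0}, {"gripper": 0, "x": -2.6, "y": 2, "z": -0.4, "roll": 0}])

```text
time_s: 4.15
eef_pos: [0.5131, 0.0374, 0.4162]
eef_rot: [0.003, 0.759, 0.651, 0.002]
wrist_force: [0.5, 0.1, -0.8]
opening: 0.0
```

move_arm(moves=[{"gripper": 0, "x": 0, "y": 4, "z": 0, "roll": 0}, {"gripper": 0, "x": 0, "y": 4, "z": 0, "roll": 0}, {"gripper": 0, "x": 0, "y": 4, "z": 0, "roll": 0}, {"gripper": 0, "x": 0, "y": 3.5, "z": 0, "roll": 0}, {"gripper": 0, "x": 0, "y": 0, "z": 0, "roll": 0}])

```text
time_s: 4.78
eef_pos: [0.6673, 0.0137, 0.4109]
eef_rot: [-0.0, 0.76, 0.65, -0.0]
wrist_force: [-0.3, 0.5, 0.3]
opening: -0.0
```

Run:
```python
from loc import *
st()
a=shot('side')['img'][80:280,200:400]; b=shot('top')['img'][80:280,230:430]
o=np.hstack([cv2.resize(a,(390,390)),cv2.resize(b,(390,390))])
o=(255*(o/255.)**.6).astype('u1')
cv2.imwrite('pics/p7.png',o[:,:,::-1])
w=.011
for th in np.arange(1.6,-.01,-.1):
  s=.12;d=np.array([-np.cos(th),np.sin(th)]);n=np.array([np.sin(th),np.cos(th)])
  p=np.array([.075,.042])+s*d+.026*n; print(round(th,2),(100*(p+[w,0])).round(2))
```

```text
t 4.78 tip local cm [ 1.355e+01 -2.000e-02  2.379e+01] F local [-0.4  0.5  0.3] yaw err deg -0.09 open -0.0
1.6 [11.55 16.12]
1.5 [10.34 16.35]
1.4 [ 9.12 16.47]
1.3 [ 7.9  16.46]
1.2 [ 6.68 16.33]
1.1 [ 5.47 16.07]
1.0 [ 4.3 15.7]
0.9 [ 3.18 15.22]
0.8 [ 2.1  14.62]
0.7 [ 1.1  13.92]
0.6 [ 0.16 13.12]
0.5 [-0.68 12.23]
0.4 [-1.44 11.27]
0.3 [-2.1  10.23]
0.2 [-2.64  9.13]
0.1 [-3.08  7.99]
-0.0 [-3.4  6.8]
```

View pics/p7.png

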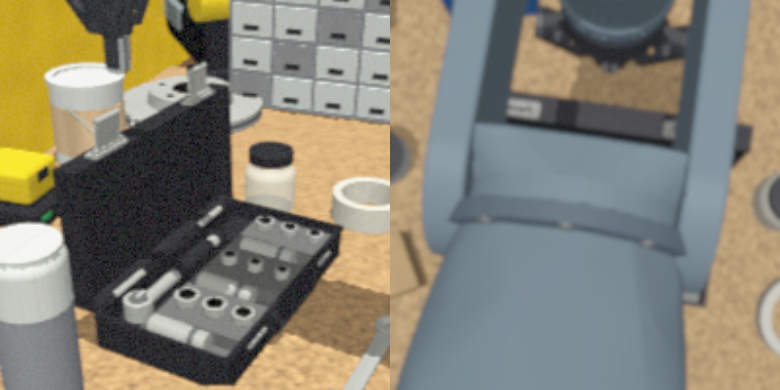

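The socket lies in its trough, with the side view showing it at about (180,330). The finger is behind the lid. I'll lower it there, then ease the lid forward.

move_arm(moves=[{"gripper": 0, "x": 0, "y": 0, "z": 3.5, "roll": 0}, {"gripper": 0, "x": 0, "y": 0, "z": 4, "roll": 0}, {"gripper": 0, "x": 0, "y": -0.8, "z": 0, "roll": 0}, {"gripper": 0, "x": 0, "y": -0.8, "z": 0, "roll": 0}, {"gripper": 0, "x": 0, "y": -0.7, "z": 0, "roll": 0}])

```text
time_s: 5.5
eef_pos: [0.6436, 0.0179, 0.3401]
eef_rot: [0.002, 0.76, 0.65, 0.002]
wrist_force: [3.2, -0.6, 1.8]
opening: 0.002
```

```bash
python3 loc.py
```

```text
t 5.5 tip local cm [11.15  0.03 16.71] F local [ 3.3 -0.1  1.8] yaw err deg -0.05 open 0.0
```

move_arm(moves=[{"gripper": 0, "x": 0, "y": -0.8, "z": 0, "roll": 0}, {"gripper": 0, "x": 0, "y": -0.8, "z": 0, "roll": 0}, {"gripper": 0, "x": 0, "y": -0.8, "z": 0, "roll": 0}, {"gripper": 0, "x": 0, "y": -0.8, "z": 0, "roll": 0}, {"gripper": 0, "x": 0, "y": -0.8, "z": 0, "roll": 0}])

```text
time_s: 6.12
eef_pos: [0.6031, 0.024, 0.3367]
eef_rot: [-0.0, 0.76, 0.65, -0.0]
wrist_force: [3.0, -0.7, -1.6]
opening: 0.001
```

```bash
python3 loc.py
```

```text
t 6.12 tip local cm [7.050e+00 1.000e-02 1.637e+01] F local [ 3.1 -0.2 -1.6] yaw err deg -0.06 open 0.0
```

move_arm(moves=[{"gripper": 0, "x": 0, "y": -0.8, "z": 0.1, "roll": 0}, {"gripper": 0, "x": 0, "y": -0.8, "z": 0.2, "roll": 0}, {"gripper": 0, "x": 0, "y": -0.8, "z": 0.25, "roll": 0}, {"gripper": 0, "x": 0, "y": -0.7, "z": 0.3, "roll": 0}, {"gripper": 0, "x": 0, "y": -0.7, "z": 0.3, "roll": 0}])

```text
time_s: 6.75
eef_pos: [0.5658, 0.0299, 0.3255]
eef_rot: [-0.0, 0.76, 0.65, -0.0]
wrist_force: [0.6, 0.4, 1.2]
opening: 0.004
```

```bash
python3 loc.py
```

```text
t 6.75 tip local cm [ 3.27  0.02 15.25] F local [0.5 0.5 1.2] yaw err deg -0.06 open 0.0
```

move_arm(moves=[{"gripper": 0, "x": 0, "y": -0.65, "z": 0.4, "roll": 0}, {"gripper": 0, "x": 0, "y": -0.6, "z": 0.4, "roll": 0}, {"gripper": 0, "x": 0, "y": -0.6, "z": 0.45, "roll": 0}, {"gripper": 0, "x": 0, "y": -0.55, "z": 0.45, "roll": 0}, {"gripper": 0, "x": 0, "y": -0.55, "z": 0.5, "roll": 0}])

```text
time_s: 7.38
eef_pos: [0.5367, 0.0344, 0.3032]
eef_rot: [-0.0, 0.76, 0.65, -0.0]
wrist_force: [0.5, -0.1, 2.1]
opening: 0.003
```

```bash
python3 loc.py
```

```text
t 7.38 tip local cm [ 0.33  0.02 13.02] F local [0.5 0.  2.1] yaw err deg -0.06 open 0.0
```

move_arm(moves=[{"gripper": 0, "x": 0, "y": -0.45, "z": 0.45, "roll": 0}, {"gripper": 0, "x": 0, "y": -0.4, "z": 0.45, "roll": 0}, {"gripper": 0, "x": 0, "y": -0.4, "z": 0.45, "roll": 0}, {"gripper": 0, "x": 0, "y": -0.3, "z": 0.45, "roll": 0}, {"gripper": 0, "x": 0, "y": -0.3, "z": 0.45, "roll": 0}])

```text
time_s: 8.0
eef_pos: [0.5187, 0.0372, 0.2808]
eef_rot: [-0.0, 0.76, 0.65, -0.0]
wrist_force: [-0.6, -0.2, 1.1]
opening: 0.002
```

move_arm(moves=[{"gripper": 0, "x": 0, "y": -0.25, "z": 0.4, "roll": 0}, {"gripper": 0, "x": 0, "y": -0.2, "z": 0.4, "roll": 0}, {"gripper": 0, "x": 0, "y": -0.2, "z": 0.4, "roll": 0}, {"gripper": 0, "x": 0, "y": -0.2, "z": 0.4, "roll": 0}, {"gripper": 0, "x": 0, "y": -0.15, "z": 0.3, "roll": 0}])

```text
time_s: 8.62
eef_pos: [0.5089, 0.0387, 0.2618]
eef_rot: [0.0, 0.76, 0.65, 0.0]
wrist_force: [0.8, 0.7, 0.6]
opening: -0.0
```

```bash
python3 loc.py
```

```text
t 8.62 tip local cm [-2.48  0.03  8.88] F local [0.7 0.8 0.6] yaw err deg -0.06 open -0.0
```

move_arm(moves=[{"gripper": 0, "x": 0, "y": -0.1, "z": 0.3, "roll": 0}, {"gripper": 0, "x": 0, "y": -0.1, "z": 0.3, "roll": 0}, {"gripper": 0, "x": 0, "y": -0.1, "z": 0.3, "roll": 0}, {"gripper": 0, "x": 0, "y": 0, "z": 0.3, "roll": 0}, {"gripper": 0, "x": 0, "y": 0, "z": 0.3, "roll": 0}])

```text
time_s: 9.25
eef_pos: [0.5061, 0.0392, 0.2469]
eef_rot: [0.0, 0.76, 0.65, 0.0]
wrist_force: [0.1, -0.1, 0.2]
opening: -0.0
```

```bash
python3 loc.py
```

```text
t 9.25 tip local cm [-2.77  0.03  7.39] F local [ 0.1 -0.1  0.2] yaw err deg -0.05 open -0.0
```

move_arm(moves=[{"gripper": 0, "x": 0, "y": 0, "z": 0.2, "roll": 0}, {"gripper": 0, "x": 0, "y": 0, "z": 0.2, "roll": 0}, {"gripper": 0, "x": 0, "y": 0, "z": 0.1, "roll": 0}, {"gripper": 0, "x": 0, "y": 0, "z": 0.1, "roll": 0}, {"gripper": 0, "x": 0, "y": 0, "z": 0, "roll": 0}])

```text
time_s: 9.88
eef_pos: [0.5061, 0.0392, 0.2414]
eef_rot: [0.0, 0.76, 0.65, -0.0]
wrist_force: [-1.9, -0.3, 4.4]
opening: 0.004
```

```bash
python3 loc.py
```

```text
t 9.88 tip local cm [-2.77  0.03  6.84] F local [-1.9 -0.6  4.4] yaw err deg -0.05 open 0.0
```

move_arm(moves=[{"gripper": 0, "x": 0, "y": 0, "z": 0.1, "roll": 0}, {"gripper": 0, "x": 0, "y": 0, "z": 0.1, "roll": 0}, {"gripper": 0, "x": 0, "y": 0, "z": 0, "roll": 0}])

```text
time_s: 10.25
eef_pos: [0.5062, 0.0392, 0.2413]
eef_rot: [0.0, 0.759, 0.651, -0.0]
wrist_force: [-9.9, 1.1, 23.1]
opening: -0.002
```

```bash
python3 loc.py
```

```text
t 10.25 tip local cm [-2.76  0.03  6.83] F local [-9.9 -0.4 23.1] yaw err deg -0.03 open -0.0
```

The lid is shut: the tip stopped at z 6.8 cm under 23 N. Next is the left latch.

move_arm(moves=[{"gripper": 0, "x": 0, "y": 0, "z": -3.5, "roll": 0}, {"gripper": 0, "x": 2.8, "y": -2.8, "z": 0, "roll": 0}, {"gripper": 0, "x": 2.8, "y": -2.8, "z": 0, "roll": 0}, {"gripper": 0, "x": 2.8, "y": -2.8, "z": 0, "roll": 0}, {"gripper": 0, "x": 0, "y": 0, "z": 0, "roll": 0}])

```text
time_s: 10.88
eef_pos: [0.4344, 0.1367, 0.2738]
eef_rot: [-0.0, 0.759, 0.652, -0.0]
wrist_force: [1.0, 0.1, -0.1]
opening: 0.002
```

Run:
```python
from loc import *
st()
a=shot('side')['img'][120:280,200:400]
o=cv2.resize(a,(750,600));o=(255*(o/255.)**.6).astype('u1')
cv2.imwrite('pics/p8.png',o[:,:,::-1])
```

```text
t 10.88 tip local cm [-11.34   8.56  10.08] F local [ 1.   0.2 -0.1] yaw err deg 0.12 open 0.0
```

View pics/p8.png

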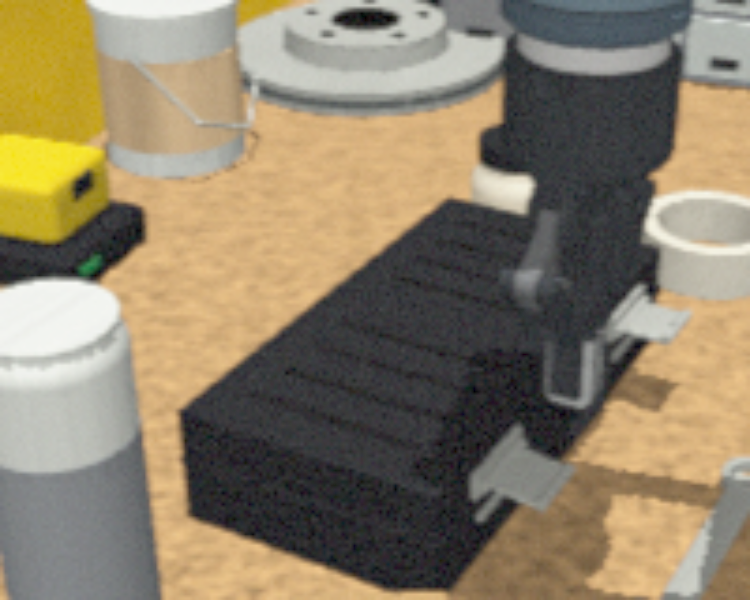

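The lid is shut, and the latches at about (525,475) and (650,320) stick straight out. The finger is above the left one.

move_arm(moves=[{"gripper": 0, "x": 0, "y": 0, "z": 2.5, "roll": 0}, {"gripper": 0, "x": 0, "y": 0, "z": 2.0, "roll": 0}, {"gripper": 0, "x": 0, "y": 0, "z": 0.5, "roll": 0}, {"gripper": 0, "x": 0, "y": 0.1, "z": 0.4, "roll": 0}, {"gripper": 0, "x": 0, "y": 0.1, "z": 0.4, "roll": 0}])

```text
time_s: 11.55
eef_pos: [0.4387, 0.1346, 0.2166]
eef_rot: [0.0, 0.76, 0.65, 0.001]
wrist_force: [-0.8, -0.6, 1.6]
opening: -0.003
```

```bash
python3 loc.py
```

```text
t 11.55 tip local cm [-10.89   8.42   4.36] F local [-0.7 -0.7  1.6] yaw err deg -0.08 open -0.0
```

move_arm(moves=[{"gripper": 0, "x": 0, "y": 0.2, "z": 0.4, "roll": 0}, {"gripper": 0, "x": 0, "y": 0.2, "z": 0.4, "roll": 0}, {"gripper": 0, "x": 0, "y": 0.3, "z": 0.3, "roll": 0}, {"gripper": 0, "x": 0, "y": 0.4, "z": 0.2, "roll": 0}, {"gripper": 0, "x": 0, "y": 0.3, "z": 0.1, "roll": 0}])

```text
time_s: 12.18
eef_pos: [0.4517, 0.1327, 0.2017]
eef_rot: [-0.0, 0.76, 0.65, -0.0]
wrist_force: [-1.4, 1.0, -0.7]
opening: -0.002
```

```bash
python3 loc.py
```

```text
t 12.18 tip local cm [-9.58  8.44  2.87] F local [-1.6  0.7 -0.7] yaw err deg -0.06 open -0.0
```

move_arm(moves=[{"gripper": 0, "x": 0, "y": 0.2, "z": 0, "roll": 0}, {"gripper": 0, "x": 0, "y": 0.1, "z": 0, "roll": 0}, {"gripper": 0, "x": 0, "y": 0.1, "z": 0, "roll": 0}, {"gripper": 0, "x": 0, "y": 0, "z": 0, "roll": 0}])

```text
time_s: 12.68
eef_pos: [0.4557, 0.132, 0.2021]
eef_rot: [-0.0, 0.76, 0.65, -0.0]
wrist_force: [-1.4, -0.4, -1.1]
opening: -0.001
```

```bash
python3 loc.py
```

```text
t 12.68 tip local cm [-9.17  8.43  2.91] F local [-1.3 -0.6 -1.1] yaw err deg -0.05 open -0.0
```

move_arm(moves=[{"gripper": 0, "x": 0, "y": 0.1, "z": 0, "roll": 0}, {"gripper": 0, "x": 0, "y": 0.1, "z": 0, "roll": 0}, {"gripper": 0, "x": 0, "y": 0.1, "z": 0, "roll": 0}, {"gripper": 0, "x": 0, "y": 0, "z": 0, "roll": 0}])

```text
time_s: 13.18
eef_pos: [0.4569, 0.1319, 0.2017]
eef_rot: [-0.002, 0.76, 0.65, -0.002]
wrist_force: [-11.5, 1.5, 8.7]
opening: -0.0
```

```bash
python3 loc.py
```

```text
t 13.18 tip local cm [-9.05  8.44  2.87] F local [-11.6  -0.3   8.7] yaw err deg -0.03 open -0.0
```

move_arm(moves=[{"gripper": 0, "x": 0, "y": 0.1, "z": 0, "roll": 0}, {"gripper": 0, "x": 0, "y": 0, "z": 0, "roll": 0}])

```text
time_s: 13.42
eef_pos: [0.4572, 0.1319, 0.2015]
eef_rot: [-0.003, 0.759, 0.651, -0.003]
wrist_force: [-14.1, 1.8, 11.4]
opening: -0.0
```

```bash
python3 loc.py
```

```text
t 13.43 tip local cm [-9.02  8.44  2.85] F local [-14.2  -0.4  11.4] yaw err deg -0.03 open -0.0
```

move_arm(moves=[{"gripper": 0, "x": 0, "y": -2.8, "z": 0, "roll": 0}, {"gripper": 0, "x": 0, "y": 0, "z": -5, "roll": 0}, {"gripper": 0, "x": -5.6, "y": 0, "z": 0, "roll": 0}, {"gripper": 0, "x": -5.7, "y": 0, "z": 0, "roll": 0}, {"gripper": 0, "x": -5.6, "y": 0, "z": 0, "roll": 0}])

```text
time_s: 14.05
eef_pos: [0.4063, -0.0329, 0.2532]
eef_rot: [0.002, 0.759, 0.651, 0.001]
wrist_force: [1.1, -1.0, 0.5]
opening: -0.004
```

```bash
python3 loc.py
```

```text
t 14.05 tip local cm [-11.52  -8.63   8.02] F local [ 1.3 -0.8  0.5] yaw err deg 0.01 open -0.0
```

move_arm(moves=[{"gripper": 0, "x": 0, "y": 0.2, "z": 2.3, "roll": 0}, {"gripper": 0, "x": 0, "y": 0, "z": 0.5, "roll": 0}, {"gripper": 0, "x": 0, "y": 0.1, "z": 0.4, "roll": 0}, {"gripper": 0, "x": 0, "y": 0.1, "z": 0.4, "roll": 0}, {"gripper": 0, "x": 0, "y": 0.2, "z": 0.4, "roll": 0}])

```text
time_s: 14.68
eef_pos: [0.4122, -0.0316, 0.2121]
eef_rot: [0.0, 0.759, 0.651, 0.0]
wrist_force: [0.6, 1.5, 1.1]
opening: 0.003
```

```bash
python3 loc.py
```

```text
t 14.68 tip local cm [-10.97  -8.41   3.91] F local [0.4 1.5 1.1] yaw err deg 0.02 open 0.0
```

move_arm(moves=[{"gripper": 0, "x": 0, "y": 0.2, "z": 0.4, "roll": 0}, {"gripper": 0, "x": 0, "y": 0.3, "z": 0.4, "roll": 0}, {"gripper": 0, "x": 0, "y": 0.4, "z": 0.3, "roll": 0}, {"gripper": 0, "x": 0, "y": 0.4, "z": 0.1, "roll": 0}, {"gripper": 0, "x": 0, "y": 0.3, "z": 0, "roll": 0}])

```text
time_s: 15.3
eef_pos: [0.4276, -0.0346, 0.1997]
eef_rot: [-0.001, 0.76, 0.65, -0.0]
wrist_force: [-2.7, 0.1, -1.4]
opening: 0.001
```

```bash
python3 loc.py
```

```text
t 15.3 tip local cm [-9.4  -8.46  2.67] F local [-2.6 -0.3 -1.4] yaw err deg -0.06 open 0.0
```

move_arm(moves=[{"gripper": 0, "x": 0, "y": 0.2, "z": 0, "roll": 0}, {"gripper": 0, "x": 0, "y": 0.1, "z": 0, "roll": 0}, {"gripper": 0, "x": 0, "y": 0.1, "z": 0, "roll": 0}, {"gripper": 0, "x": 0, "y": 0.1, "z": 0, "roll": 0}, {"gripper": 0, "x": 0, "y": 0, "z": 0, "roll": 0}])

```text
time_s: 15.92
eef_pos: [0.4304, -0.0349, 0.1994]
eef_rot: [-0.003, 0.759, 0.651, -0.003]
wrist_force: [-14.8, -0.1, 12.2]
opening: -0.001
```

```bash
python3 loc.py
```

```text
t 15.93 tip local cm [-9.12 -8.45  2.64] F local [-14.6  -2.3  12.2] yaw err deg -0.01 open -0.0
```

move_arm(moves=[{"gripper": 0, "x": 0, "y": -2.5, "z": 0, "roll": 0}, {"gripper": 0, "x": 0, "y": -1, "z": -5, "roll": 0}, {"gripper": 0, "x": -3, "y": 0, "z": -5, "roll": 0}, {"gripper": 0, "x": -5.5, "y": 0, "z": -2, "roll": 0}, {"gripper": 0, "x": -5.5, "y": 0, "z": 0, "roll": 0}])

```text
time_s: 16.55
eef_pos: [0.3772, -0.1703, 0.3233]
eef_rot: [0.004, 0.759, 0.651, 0.001]
wrist_force: [0.4, -1.2, -0.1]
opening: -0.001
```

move_arm(moves=[{"gripper": 0, "x": -5, "y": 0, "z": 0, "roll": 0}, {"gripper": 0, "x": -5, "y": 0, "z": 0, "roll": 0}, {"gripper": 0, "x": 0, "y": 0, "z": 0, "roll": 0}])

```text
time_s: 16.92
eef_pos: [0.3608, -0.2704, 0.321]
eef_rot: [0.002, 0.761, 0.649, -0.0]
wrist_force: [-0.1, -0.5, -1.0]
opening: 0.003
```

Run:
```python
from loc import *
st()
a=shot('side','s9.png')['img'][125:275,230:380]; b=shot('top','t9.png')['img'][90:290,170:470]
o=np.hstack([cv2.resize(a,(395,395),interpolation=2),cv2.resize(b,(405,395),interpolation=2)])
o=(255*(o/255.)**.6).astype('u1')
cv2.imwrite('pics/p9.png',o[:,:,::-1])
d=cv2.absdiff(cv2.imread('pics/t1.png'),cv2.imread('pics/t9.png')).max(2)
for n,(u,v,r) in dict(can=(203,148,15),box=(212,222,25),jar=(436,181,15),tape=(442,243,22),span=(303,268,28)).items(): print(n,(d[v-r:v+r,u-r:u+r]>60).mean().round(3))
```

```text
t 16.93 tip local cm [-12.39 -32.79  14.8 ] F local [-0.1 -0.5 -1. ] yaw err deg -0.31 open 0.0
can 0.0
box 0.0
jar 0.0
tape 0.0
span 0.0
```

View pics/p9.png

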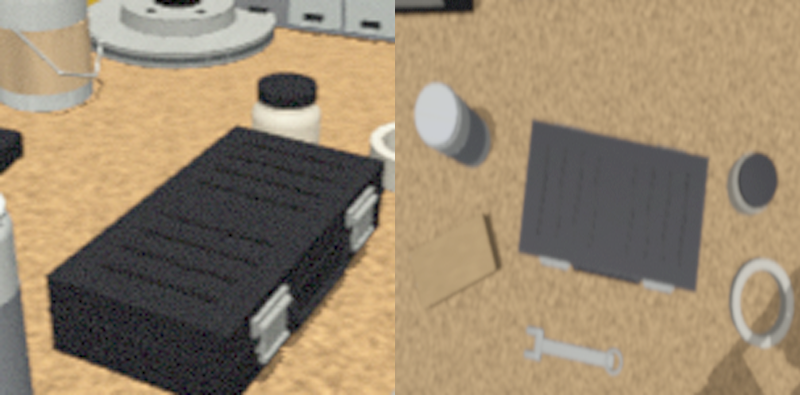

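Both latches lie against the front of the case, at about (272,325) and (362,220) in the side view. The lid is shut and nothing else has moved.

```bash
python3 -c "
from bench import ctrl
print(ctrl.hand_in())"
```

```text
the job is handed in; nothing more can be done
None
```

The job is done and handed in, 17 s into the 58 s allowed. All of it was pushing with closed fingers:

- **Socket:** I tipped it to the rear. A picture taken before the lid was closed showed it lying in its own trough.
- **Lid:** I eased it over from behind. It stopped firmly with its top at 68 mm, which is the shut height. I pressed it with 23 N there.
- **Latches:** I folded them only after the lid was shut, left then right, until each came up hard against its stop at 14–15 N.

**Last checks:** The final views show the lid flat and both latches against the front of the case. The spray can, pad box, bolt jar, tape roll and spanner show no change in the top view. The ratchet and the other two lying sockets are under the lid, so I could not look at them again; they were in place in the last view before it closed.

**Limits and disagreements:** The images are too coarse to read the latch angles exactly. That they are flat rests on the firm stops, which came within about 2 mm of where the flat plates should be. No check failed.

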